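# Hold the crust bin open by its elbow lever

## Robot

A 6-joint arm with a two-finger parallel gripper is mounted at the origin on the work surface. World frame = base frame: x ahead of the robot, y to its left, z up, the work surface at z = 0. Lengths are in m, angles in degrees, forces in N, time in s.
With the tool pointing down it reaches from about 0.3 to 0.825 m from the base axis. Payload 5.4 kg.
Tool frame: the origin (TCP) lies at the very end of the fingers, on their centre line; the grasp point (between the pads) lies 19 mm behind it; x points along the fingers, z is the direction in which the jaws open and shut, and the axes are right-handed (so a half turn about x gives the same grasp; the last joint's range is limited). The gripper opens to 92 mm and grips with 3 to 60 N. Pads are 20 mm wide; open, the fingers measure 128 mm over their backs; the gripper's body (75 mm by 189 mm) begins 69 mm behind the grasp point.
Start: joints at [-78.616, 9.076, 91.501, -0, 79.423, -12.038], TCP at [0.229, -0.528, 0.215] pointing down, gripper open.
Joint ranges: [-166.64, 166.64], [-54.1, 131.32], [10.49, 154.53], [-73.88, 253.88], [9.74, 151.15], [-171.62, 171.62]. Speed limits (degrees/s): [147.25, 147.25, 180, 180, 180, 180].

## Interface

Orientations are given as [roll, pitch, yaw] about the fixed x, y, z axes, in that order (R = Rz(yaw) Ry(pitch) Rx(roll)).
In Python, from rig import env gives the robot as it stands.
- The arm moves only by the tool step_arm, never from a script. Its argument "motion" is text: rows parted by semicolons, each of 7 numbers parted by spaces: the shift along the tool's x, y, z in m, then the turn, a rotation vector about the tool's x, y, z in degrees, then the finger opening in m, from 0 to 0.0919. A call has 1 to 20 rows; each row is the pose to reach, as a shift and turn from the pose commanded when the call began, along the tool's axes at that moment; what a row does not reach only later rows make up. A row lasts 1/10 s, in which the tool goes at most 50 mm and 8.59 degrees, less where a joint would pass 70% of its speed; a pose out of reach is approached as far as the arm can. A call with a gripper value outside its range is refused whole. The fingers move at their own pace and stop on an object; the grip force is fixed at half the most. Time passes only in rows, so rows that repeat a pose let the fingers close. It gives the time, the measured TCP pose, the force and the opening at its end, in the units of the state.
- env.get_state(): the state, without advancing time (a new reading comes with each control period).
- env.grab_frame(name): name is "scene" or "top"; returns a dict with "pixels" (400x640x3 uint8, blue, green, red), "mtx" (3x3 intrinsics, pixels), "T" (4x4, takes a point from camera to world coordinates). Camera axes: x right, y down, z forward; pixel columns grow to the right and rows downward; lengths in m; the calibration is good to about 2 mm. A picture is of the moment at which its call begins. There is no depth.
- env.sign_off(): hands the job in, once; it reports no verdict.
The state is a dict: "time": time; "joints": joint angles; "joint_velocities": joint speeds; "tau": joint torques, N m; "ee_pos": TCP position; "orientation": TCP orientation; "wrist_force": force on the tool from outside, world axes, zero at the start; "moment": the same for the moment, N m; "width": finger opening in m.
Only numpy, scipy, OpenCV 4.12 (cv2) and the standard library are available. Lean on these libraries where they do the work, as an engineer would, in place of code of your own. Each camera call takes 0.05 s, during which the arm holds its last target.

## Task

My hands are full of crusts and my fingers are floury: open the wider of the two steel bench bins for me by pressing down the pad on the long end of its elbow lever, steadily, until the heavy lid is all the way up, and keep the lever held down there; finish while still holding it down with the fingertips. Do not touch the lid, do not fling it up or let it drop, leave the narrow bin shut, and leave everything else on the bench standing where it is.

Things in the scene. Friction and masses are not known exactly. Their poses are not given: they have to be found in the camera images.
- wide_front (a point): The wider steel bench bin, fixed: a box 240 mm wide (y), 220 deep (x), 200 high, with a heavy flat lid hinged along its back (+x) top edge. This point: middle of its front wall's top edge; x points from its front (robot side) to its back, z up. Its lever runs outside the right-hand (-y) wall and sticks out past the front.
- wide_pad (a point): Top centre of the flat pad on the long end of the wide bin's lever: rubber-faced, 56 mm along the lever (point x) by 70 wide (y), 12 thick; z square to its top. At rest about 290 mm above the bench, sloping up towards the robot by 0.28 rad; fully down about 140 mm, sloping down towards the robot by 0.38 rad. It moves on an arc about the pivot, in the bar's upright plane.
- wide_lever (a joint): Turn of the wide bin's lever, rad: 0 at rest (long end up, lid shut), grows as the long end is pressed down; firm stop at 0.66. It pivots about the bin's y, 230 mm from the pad point along the pad's x (towards the bin) and 21 mm below along the pad's z. Takes about 4 to 14 N down on the pad, most at the beginning. Let go, the lid's weight swings it back up.
- wide_lid_front (a point): Middle of the front edge of the wide bin's lid, on its top face (lid 252 mm wide, 8 mm thick, 221 mm from hinge to front edge, 1.4 to 2.1 kg). The lid rests on the lever's short end and rises as the lever is pressed, turning 1.45 times as far: this point is 210 mm above the bench when shut, 389 mm with the lever on its stop. Not to be touched.
- narrow_lid_front (a point): Middle of the front edge of the narrow bin's lid, on its top face: 210 mm above the bench, shut. It stays shut.
- narrow_front (a point): The narrower steel bench bin, fixed: a box 150 mm wide (y), 220 deep (x), 200 high, with a heavy flat lid hinged along its back (+x) top edge. This point: middle of its front wall's top edge; x points from its front (robot side) to its back, z up. Its lever runs outside the right-hand (-y) wall and sticks out past the front. Stays shut. Either bin may be left or right.
- narrow_pad (a point): Top centre of the narrow bin's lever pad, the same as the wide one's. Not to be pressed.
- loaf: Bystander, loose, leave it. Dark rye loaf 85 x 150 x 70 mm (x, y, z) in front of the wide bin, beside its lever; origin under its centre. It is low enough for the pad to pass above it.
- tin: Bystander, loose, leave it. Cream open baking tin 70 x 115 x 60 mm in front of the narrow bin; origin under its centre.
- jar: Bystander, loose, leave it. Small amber glass jar with steel lid, 50 mm across and 80 mm high, beside the left wall of the narrow bin; origin under its centre.
- timer: Bystander, loose, leave it. White kitchen timer 30 x 62 x 62 mm standing on edge; origin under its centre.
- bowl: Bystander, loose, leave it. White bowl, 160 mm across and 75 mm high; origin under its centre.
- spray: Bystander, loose, leave it. White spray bottle with blue head, 76 mm across and 200 mm high; origin under its centre.

How it is judged:
By the outcome, as a careful person would: the job done as asked, in the order asked, and still so for the second after the job is handed in, while the arm keeps its last pose, push and grip.
It also fails if it takes over 32 s, if anything falls off the work surface, if the arm or the gripper's body presses on something with over 40 N, if the wrist force passes 120 N, or if a joint passes its speed limit or range.

## Working session

There is one attempt and no reset: what is moved stays moved. The work goes in short steps, Python scripts to look and compute and a tool call to move; the robot and the scene stay as the last step left them, time stands still between calls to the robot, and variables do not carry over. Pictures are saved under pics/ and viewed, and the job is handed in when it is done.

Besides the shell and the picture viewer there is one more tool, called after "Emit:" by a JSON object that holds its "fn" and its "kwargs". step_arm: Moves the arm, as the interface text tells. Its arguments: {"type":"object","properties":{"motion":{"type":"string"}},"required":["motion"]}

```bash
mkdir -p pics; ls; python3 - <<'E'
from rig import env
import cv2,numpy as np
print(env.get_state())
for n in("scene","top"):
    f=env.grab_frame(n); cv2.imwrite(f"pics/{n}0.png",f["pixels"]); np.savez(f"{n}0.npz",**f); print(n,f["mtx"],f["T"])
E
```

```text
pics
{'time': 0.0, 'joints': array([-7.86162891e+01,  9.11366017e+00,  9.15713578e+01,  1.08685917e-03,
        7.94239726e+01, -1.20392239e+01]), 'joint_velocities': array([ 0.02492193,  0.02387186,  0.00340812, -0.00795822, -0.00611035,
        0.0694787 ]), 'tau': array([ 4.13888010e-04, -3.85564041e+01, -3.22108698e+01,  7.01987883e-02,
        3.76878760e-02, -1.54368422e-04]), 'ee_pos': array([ 0.22841799, -0.52699921,  0.21361616]), 'orientation': array([167.3993443 ,  89.89100415, 100.82207863]), 'wrist_force': array([ 0.17092798,  0.30971182, -0.79555674]), 'moment': array([ 0.00231635, -0.00662923,  0.02676676]), 'width': 0.09209766846809479}
scene [[473.4550654    0.         319.66733744]
 [  0.         473.4550654  198.28864763]
 [  0.           0.           1.        ]] [[-0.42756841  0.58566273 -0.6886105   1.480555  ]
 [ 0.90396869  0.2727189  -0.32934025  0.47399744]
 [-0.00508521 -0.76329782 -0.64602676  1.09650776]
 [ 0.          0.          0.          1.        ]]
top [[377.66716465   0.         324.19655948]
 [  0.         377.66716465 197.27422359]
 [  0.           0.           1.        ]] [[ 0.01584243 -0.99308385  0.11633348  0.39178273]
 [-0.99968752 -0.01798189 -0.01736425  0.03553586]
 [ 0.01933605 -0.11602204 -0.99305841  1.44815002]
 [ 0.          0.          0.          1.        ]]
```

View pics/scene0.png

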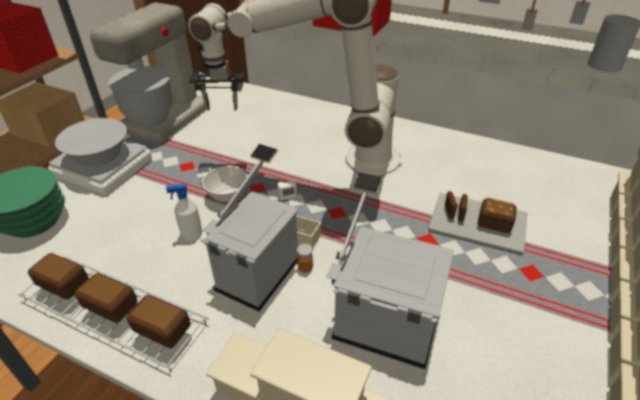

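View pics/top0.png

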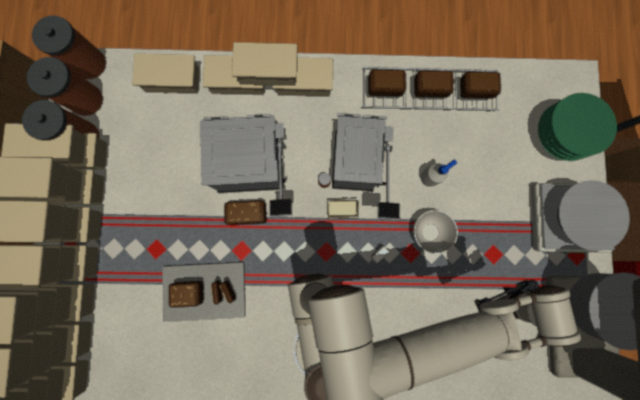

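The wide bin is on the left of the robot: in the top view its lid is near (240,150) and its pad is the dark patch at (281,207). In the scene view the pad is at about (368,182). The narrow bin's pad is at top (388,210). I'll zoom in and measure.

```bash
python3 - <<'E'
import cv2,numpy as np
t=np.load("top0.npz")["pixels"]; s=np.load("scene0.npz")["pixels"]
a=cv2.resize(t[105:230,190:410],None,fx=3.6,fy=3.6,interpolation=cv2.INTER_CUBIC)
b=cv2.resize(s[150:300,300:470],None,fx=4,fy=4,interpolation=cv2.INTER_CUBIC)
cv2.imwrite("pics/tz.png",a);cv2.imwrite("pics/sz.png",b)
for n,im,(r0,r1,c0,c1) in(("top",t,(190,220,265,300)),("scene",s,(165,200,345,395)),("topn",t,(195,225,370,410))):
    g=cv2.cvtColor(im,cv2.COLOR_BGR2GRAY)[r0:r1,c0:c1]
    m=(g<50).astype(np.uint8)
    k,l,st,ce=cv2.connectedComponentsWithStats(m)
    for i in range(1,k):
        if st[i,4]>20: 
            cs,_=cv2.findContours((l==i).astype(np.uint8),0,2); r=cv2.minAreaRect(cs[0])
            print(n,st[i],ce[i]+[c0,r0],(cv2.boxPoints(r)+[c0,r0]).round(1).tolist())
E
```

```text
top [  6   9  20  16 291] [280.59793814 206.51202749] [[271.0, 199.0], [290.0, 199.0], [290.0, 214.0], [271.0, 214.0]]
topn [  8   7  21  16 277] [388.30685921 209.80505415] [[378.0, 217.0], [378.0, 202.0], [398.0, 202.0], [398.0, 217.0]]
```

View pics/tz.png

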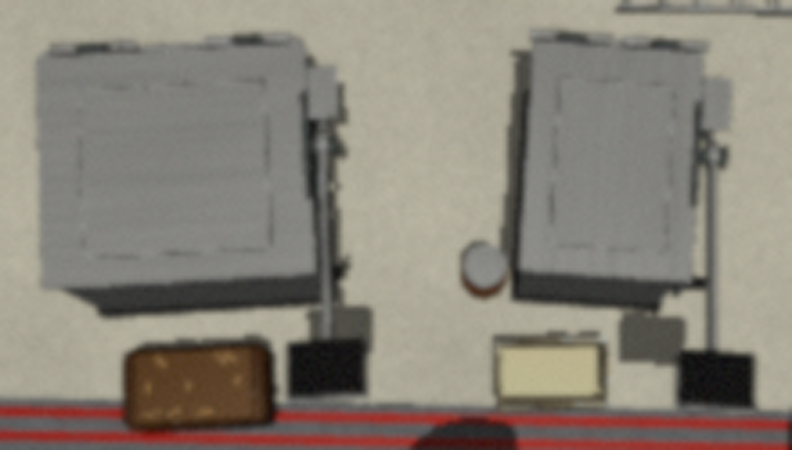

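View pics/sz.png

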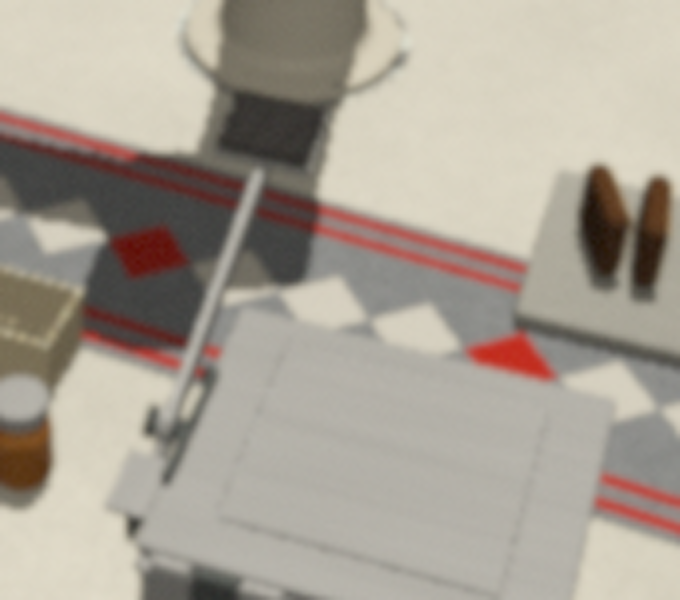

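```bash
cat >h.py <<'E'
import numpy as np
C={n:np.load(n+"0.npz") for n in("top","scene")}
def ray(n,u,v):
    K,T=C[n]["mtx"],C[n]["T"]; d=T[:3,:3]@np.linalg.solve(K,[u,v,1]); return T[:3,3],d/np.linalg.norm(d)
def onz(n,u,v,z):
    o,d=ray(n,u,v); return o+d*(z-o[2])/d[2]
def tri(a,b):
    o1,d1=ray("top",*a);o2,d2=ray("scene",*b)
    s=np.linalg.lstsq(np.c_[d1,-d2],o2-o1,rcond=None)[0]; p,q=o1+s[0]*d1,o2+s[1]*d2
    return (p+q)/2,np.linalg.norm(p-q)
def proj(n,P):
    K,T=C[n]["mtx"],C[n]["T"]; p=K@(T[:3,:3].T@(np.array(P)-T[:3,3])); return p[:2]/p[2]
E
python3 - <<'E'
from h import *
print("pad",tri((280.6,206.5),(367.8,181.8)), onz("top",280.6,206.5,.29))
f=lambda x,y:(190+x/3.6,105+y/3.6)
c={k:onz("top",*f(*p),.21) for k,p in dict(fl=(42,289),fr=(316,273),bl=(38,55),br=(302,40)).items()}
for k in c: print(k,c[k].round(4))
d=c["fl"]-c["fr"]; print(np.degrees(np.arctan2(-d[0],d[1])),np.linalg.norm(d))
for a,b in(("fl","bl"),("fr","br")):
    d=c[b]-c[a]; print(np.degrees(np.arctan2(d[1],d[0])),np.linalg.norm(d))
g=lambda x,y:(300+x/4,150+y/4)
print("scene corners z.21",[onz("scene",*g(*p),.21).round(4) for p in((245,312),(614,400),(140,548))])
# pad corners
for p in((289,341),(362,339),(366,394),(293,397)): print("padc",onz("top",*f(*p),.29).round(4))
print("bar far", onz("top",*f(323,140),.22),"bar near",onz("top",*f(326,335),.28))
for p in((232,93),(326,103),(305,165),(220,150)): print("padc scene", onz("scene",*g(*p),.29).round(4))
E
```

```text
pad (array([0.49657719, 0.15010258, 0.28548238]), np.float64(0.0018764370963538898)) [0.49649671 0.14878004 0.29      ]
fl [0.5693 0.418  0.21  ]
fr [0.5888 0.1684 0.21  ]
bl [0.7897 0.4335 0.21  ]
br [0.8097 0.1882 0.21  ]
4.4779462425149745 0.2503353534019653
4.012560798783431 0.22099085187953188
5.1111982622829935 0.22174869198334787
scene corners z.21 [array([0.6004, 0.1767, 0.21  ]), array([0.5762, 0.4206, 0.21  ]), array([0.8148, 0.1943, 0.21  ])]
padc [0.5169 0.1811 0.29  ]
padc [0.5197 0.1188 0.29  ]
padc [0.4726 0.1142 0.29  ]
padc [0.469  0.1761 0.29  ]
bar far [0.71150648 0.16463372 0.22      ] bar near [0.52372863 0.15066505 0.28      ]
padc scene [0.4769 0.1139 0.29  ]
padc scene [0.46   0.1777 0.29  ]
padc scene [0.5304 0.1879 0.29  ]
padc scene [0.5396 0.1303 0.29  ]
```

```bash
cat >>h.py <<'E'
from scipy.spatial.transform import Rotation as Ro
import json
def load():
    try: d=json.load(open("cmd.json"))
    except FileNotFoundError: d=dict(p=[.229,-.528,.215],r=None)
    if d["r"] is None: d["r"]=Ro.from_euler("xyz",[167.3993443,89.891,100.82207863],degrees=True).as_quat().tolist()
    return np.array(d["p"]),Ro.from_quat(d["r"])
def rows(targets,p0,r0,w):   # targets: (p,R)
    o=[]
    for p,r in targets: o.append(np.r_[r0.inv().apply(np.array(p)-p0).round(4),(r0.inv()*r).as_rotvec(degrees=True).round(2),w])
    return o
def txt(o): return "; ".join(" ".join("%g"%v for v in r) for r in o)
def commit(p0,r0,row):
    p=p0+r0.apply(row[:3]); r=r0*Ro.from_rotvec(row[3:6],degrees=True)
    json.dump(dict(p=p.tolist(),r=r.as_quat().tolist()),open("cmd.json","w"))
yaw=np.radians(4.5); xb=np.array([np.cos(yaw),np.sin(yaw),0]); yb=np.array([-np.sin(yaw),np.cos(yaw),0]); zb=np.array([0,0,1.])
pad0=np.array([.4965,.1493,.288]); pivot=pad0+.2153*xb-.0838*zb
def pose(th,gap=0,s=1):
    a=.28-th; X=np.cos(a)*xb-np.sin(a)*zb; Z=np.sin(a)*xb+np.cos(a)*zb
    return pivot-.23*X+(.021+gap)*Z, Ro.from_matrix(np.c_[-Z,-s*np.cross(-Z,yb)*-1,s*yb])
E
python3 - <<'E'
from h import *
p0,r0=load(); print(r0.as_matrix().round(3))
for s in(1,-1):
    p,r=pose(0,.06,s); print(p,np.linalg.det(r.as_matrix()),r.as_matrix().round(3).tolist(),(r0.inv()*r).magnitude()*57.3)
E
```

```text
[[-0.     0.918  0.398]
 [ 0.002  0.398 -0.918]
 [-1.     0.    -0.002]]Traceback (most recent call last):
  File "<stdin>", line 4, in <module>
  File "h.py", line 32, in pose
    return pivot-.23*X+(.021+gap)*Z, Ro.from_matrix(np.c_[-Z,-s*np.cross(-Z,yb)*-1,s*yb])
                                     ~~~~~~~~~~~~~~^^^^^^^^^^^^^^^^^^^^^^^^^^^^^^^^^^^^^^
  File "scipy/spatial/transform/_rotation.pyx", line 1143, in scipy.spatial.transform._rotation.Rotation.from_matrix
ValueError: Non-positive determinant (left-handed or null coordinate frame) in rotation matrix 0: [[-0.27550374  0.95809283 -0.0784591 ]
 [-0.02168261  0.07540354  0.99691733]
 [-0.96105544 -0.27635565  0.        ]].
```

```bash
sed -i 's/Ro.from_matrix(np.c_\[-Z.*/Ro.from_matrix(np.c_[-Z,np.cross(s*yb,-Z),s*yb])/' h.py
python3 - <<'E'
from h import *
from scipy.spatial.transform import Slerp
p0,r0=load(); pe,re=pose(0,.08,-1)
print(pe,np.degrees((r0.inv()*re).magnitude()))
way=[p0,np.array([.30,-.43,.43]),pe+[0,0,.05],pe]
L=[np.linalg.norm(b-a) for a,b in zip(way,way[1:])]; t=np.r_[0,np.cumsum(L)]
n=int(np.ceil(t[-1]/.028)); sl=Slerp([0,t[-1]],Ro.concatenate([r0,re]))
tt=np.linspace(0,t[-1],n+1)[1:]
T=[([np.interp(q,t,np.array(way)[:,i]) for i in range(3)],sl(q)) for q in tt]
o=rows(T,p0,r0,0); print(n,"\n",np.array(o).round(3).tolist())
E
```

```text
[0.51860083 0.15103937 0.3648284 ] 24.764880029756384
33 
 [[-0.024, 0.012, -0.007, 0.57, 0.08, -0.48, 0.0], [-0.048, 0.024, -0.014, 1.14, 0.15, -0.96, 0.0], [-0.073, 0.035, -0.021, 1.71, 0.23, -1.45, 0.0], [-0.097, 0.047, -0.028, 2.28, 0.31, -1.93, 0.0], [-0.121, 0.059, -0.035, 2.85, 0.38, -2.41, 0.0], [-0.145, 0.07, -0.042, 3.42, 0.46, -2.89, 0.0], [-0.17, 0.082, -0.049, 3.99, 0.54, -3.37, 0.0], [-0.194, 0.094, -0.056, 4.56, 0.62, -3.86, 0.0], [-0.215, 0.107, -0.065, 5.13, 0.69, -4.34, 0.0], [-0.214, 0.126, -0.085, 5.7, 0.77, -4.82, 0.0], [-0.213, 0.145, -0.105, 6.27, 0.85, -5.3, 0.0], [-0.213, 0.165, -0.125, 6.84, 0.92, -5.78, 0.0], [-0.212, 0.184, -0.145, 7.41, 1.0, -6.26, 0.0], [-0.211, 0.203, -0.165, 7.98, 1.08, -6.75, 0.0], [-0.21, 0.223, -0.185, 8.55, 1.15, -7.23, 0.0], [-0.21, 0.242, -0.204, 9.12, 1.23, -7.71, 0.0], [-0.209, 0.261, -0.224, 9.69, 1.31, -8.19, 0.0], [-0.208, 0.281, -0.244, 10.26, 1.39, -8.67, 0.0], [-0.208, 0.3, -0.264, 10.83, 1.46, -9.16, 0.0], [-0.207, 0.319, -0.284, 11.4, 1.54, -9.64, 0.0], [-0.206, 0.339, -0.304, 11.97, 1.62, -10.12, 0.0], [-0.205, 0.358, -0.324, 12.54, 1.69, -10.6, 0.0], [-0.205, 0.377, -0.344, 13.11, 1.77, -11.08, 0.0], [-0.204, 0.397, -0.364, 13.68, 1.85, -11.57, 0.0], [-0.203, 0.416, -0.384, 14.25, 1.92, -12.05, 0.0], [-0.202, 0.435, -0.404, 14.82, 2.0, -12.53, 0.0], [-0.202, 0.454, -0.424, 15.39, 2.08, -13.01, 0.0], [-0.201, 0.474, -0.444, 15.96, 2.16, -13.49, 0.0], [-0.2, 0.493, -0.464, 16.53, 2.23, -13.97, 0.0], [-0.2, 0.512, -0.484, 17.1, 2.31, -14.46, 0.0], [-0.199, 0.532, -0.504, 17.67, 2.39, -14.94, 0.0], [-0.176, 0.536, -0.508, 18.24, 2.46, -15.42, 0.0], [-0.149, 0.536, -0.508, 18.81, 2.54, -15.9, 0.0]]
```

Emit:
{"fn": "step_arm", "kwargs": {"motion": "-0.024 0.012 -0.007 0.6 0 -0.5 0; -0.048 0.024 -0.014 1.2 0.2 -1 0; -0.073 0.035 -0.021 1.7 0.2 -1.5 0; -0.097 0.047 -0.028 2.3 0.3 -2 0; -0.121 0.059 -0.035 2.9 0.4 -2.4 0; -0.145 0.070 -0.042 3.4 0.5 -2.9 0; -0.170 0.082 -0.049 4 0.5 -3.4 0; -0.194 0.094 -0.056 4.6 0.6 -3.9 0; -0.213 0.110 -0.067 5.1 0.7 -4.3 0; -0.214 0.130 -0.090 5.7 0.8 -4.8 0; -0.213 0.155 -0.115 6.5 0.9 -5.5 0; -0.212 0.180 -0.140 7.3 1 -6.2 0; -0.211 0.205 -0.165 8 1.1 -6.8 0; -0.210 0.230 -0.190 8.8 1.2 -7.4 0; -0.210 0.255 -0.216 9.5 1.3 -8 0; -0.209 0.280 -0.242 10.2 1.4 -8.6 0; -0.208 0.305 -0.268 10.9 1.5 -9.2 0; -0.207 0.330 -0.294 11.7 1.6 -9.9 0; -0.206 0.355 -0.320 12.5 1.7 -10.6 0; -0.205 0.377 -0.344 13.1 1.8 -11.1 0"}}

```text
time: 2.1
ee_pos: [0.438, -0.0604, 0.4191]
orientation: [-92.7, 78.7, -172.4]
wrist_force: [1.0, 0.1, 0.1]
width: 0.0003
```

```bash
python3 - <<'E'
from h import *
p0,r0=load(); commit(p0,r0,np.array([-0.205,0.377,-0.344,13.1,1.8,-11.1]))
p0,r0=load(); print(p0,r0.as_euler("xyz",degrees=True))
for g in(.08,.03): print(txt(rows([pose(0,g,-1)],p0,r0,0)))
E
```

```text
[ 0.43826329 -0.06286841  0.42079476] [ -93.19896717   78.7730027  -172.90764341]
0.0342 0.1261 -0.1956 5.72 0.75 -4.8 0
0.0841 0.122 -0.1965 5.72 0.75 -4.8 0
```

Emit:
{"fn": "step_arm", "kwargs": {"motion": "0.001 0.017 -0.027 0.8 0.1 -0.7 0; 0.001 0.034 -0.053 1.6 0.2 -1.4 0; 0.001 0.051 -0.080 2.4 0.3 -2 0; 0.001 0.069 -0.107 3.2 0.4 -2.7 0; 0.002 0.086 -0.134 4 0.5 -3.4 0; 0.002 0.103 -0.160 4.8 0.6 -4 0; 0.005 0.120 -0.185 5.5 0.7 -4.6 0; 0.020 0.126 -0.196 5.7 0.8 -4.8 0; 0.034 0.126 -0.196 5.7 0.8 -4.8 0; 0.050 0.125 -0.196 5.7 0.8 -4.8 0; 0.060 0.124 -0.196 5.7 0.8 -4.8 0; 0.060 0.124 -0.196 5.7 0.8 -4.8 0; 0.060 0.124 -0.196 5.7 0.8 -4.8 0"}}

```text
time: 3.4
ee_pos: [0.5109, 0.1507, 0.3386]
orientation: [-89.8, 74.0, -175.3]
wrist_force: [-0.3, 0.4, -0.8]
width: 0.0006
```

```bash
python3 - <<'E'
from h import *
from rig import env
import cv2
p0,r0=load(); commit(p0,r0,np.array([.060,.124,-.196,5.7,.8,-4.8]))
p0,r0=load(); print(p0); s=env.get_state(); print(s["time"],s["ee_pos"],s["orientation"],s["wrist_force"],s["joints"])
ims=[]
for n,c in(("top",(150,270,220,370)),("scene",(90,260,290,460))):
    im=env.grab_frame(n)["pixels"]; q=proj(n,s["ee_pos"]);print(n,q,proj(n,pad0)); 
    a=cv2.resize(im[c[0]:c[1],c[2]:c[3]],(400,int(400*(c[1]-c[0])/(c[3]-c[2]))),interpolation=cv2.INTER_CUBIC); a=cv2.copyMakeBorder(a,0,400-a.shape[0],0,0,0) if a.shape[0]<400 else a; ims.append(a)
cv2.imwrite("pics/a1.png",np.hstack(ims))
E
```

```text
[0.51151656 0.15042233 0.33996768]
3.4 [0.51091523 0.15068005 0.33860511] [ -89.80501087   73.97139762 -175.33602966] [-0.2672969   0.42476832 -0.82194679] [  3.60504207  13.13210121  74.4141806   -0.30826821 108.47947442
  89.07950789]
top [278.52695536 200.10666378] [280.4927253  206.55560089]
scene [366.93474481 169.23603911] [367.25104644 180.99232927]
```

View pics/a1.png

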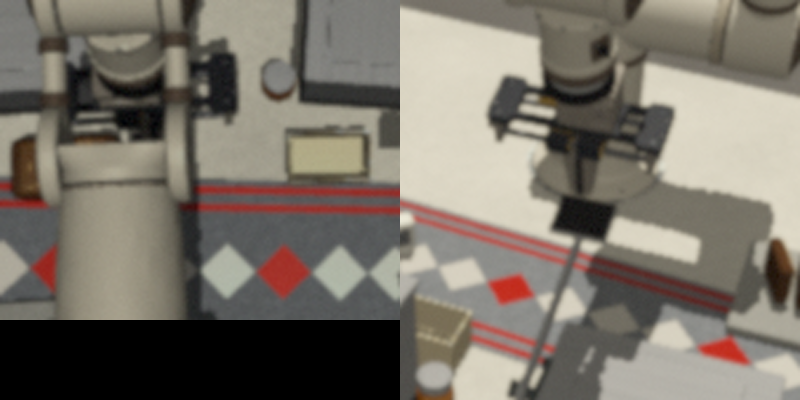

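The fingertips are right above the middle of the pad: fingertips at about (580,193) in the right half, pad at (585,218). The loaf and tin are undisturbed. Next I'll descend to contact.

```bash
python3 - <<'E'
from h import *
p0,r0=load()
for g in(.03,.01,.005,0,-.003): print(g,txt(rows([pose(0,g,-1)],p0,r0,0)))
E
```

```text
0.03 0.0241 -0 -0 0.02 -0.05 0.01 0
0.01 0.0441 -0 -0 0.02 -0.05 0.01 0
0.005 0.0491 -0 -0 0.02 -0.05 0.01 0
0 0.0541 -0 -0 0.02 -0.05 0.01 0
-0.003 0.0571 -0 -0 0.02 -0.05 0.01 0
```

Emit:
{"fn": "step_arm", "kwargs": {"motion": "0.015 0 0 0 0 0 0; 0.030 0 0 0 0 0 0; 0.040 0 0 0 0 0 0; 0.044 0 0 0 0 0 0; 0.047 0 0 0 0 0 0; 0.050 0 0 0 0 0 0; 0.052 0 0 0 0 0 0; 0.054 0 0 0 0 0 0; 0.054 0 0 0 0 0 0; 0.054 0 0 0 0 0 0"}}

```text
time: 4.5
ee_pos: [0.4974, 0.1499, 0.29]
orientation: [-89.8, 74.3, -175.3]
wrist_force: [0.0, -0.6, 11.6]
width: 0.0007
```

```bash
python3 - <<'E'
from h import *
p0,r0=load(); commit(p0,r0,np.array([.054,0,0,0,0,0])); p0,r0=load(); print(p0)
ths=np.r_[.003,.008,.015,np.arange(.0267,.2701,.0143)][:20]
for row in rows([pose(t,0,-1) for t in ths],p0,r0,0): print("%.3f %.4f %.4f %.1f %.1f %.1f 0"%tuple(row[:6]))
print(ths[-1])
E
```

```text
[0.49663078 0.1493012  0.28807205]
0.001 -0.0001 -0.0000 0.0 -0.1 0.2 0
0.002 -0.0002 -0.0000 0.0 -0.1 0.5 0
0.004 -0.0003 -0.0000 0.0 -0.1 0.9 0
0.006 -0.0005 -0.0000 0.0 -0.1 1.5 0
0.010 -0.0007 -0.0000 0.0 -0.1 2.4 0
0.013 -0.0008 0.0000 0.0 -0.1 3.2 0
0.016 -0.0009 0.0000 0.0 -0.1 4.0 0
0.019 -0.0010 0.0000 0.0 -0.1 4.8 0
0.023 -0.0010 0.0000 0.0 -0.1 5.6 0
0.026 -0.0009 0.0000 0.0 -0.1 6.5 0
0.029 -0.0008 0.0000 0.0 -0.1 7.3 0
0.033 -0.0007 0.0000 0.0 -0.1 8.1 0
0.036 -0.0005 0.0000 0.0 -0.1 8.9 0
0.039 -0.0003 0.0000 0.0 -0.1 9.7 0
0.043 0.0000 0.0000 0.0 -0.1 10.6 0
0.046 0.0003 0.0000 0.0 -0.1 11.4 0
0.049 0.0007 0.0000 0.0 -0.1 12.2 0
0.052 0.0011 0.0000 0.0 -0.1 13.0 0
0.056 0.0016 0.0000 0.0 -0.1 13.8 0
0.059 0.0021 0.0000 0.0 -0.1 14.6 0
0.2555
```

Emit:
{"fn": "step_arm", "kwargs": {"motion": "0.001 0 0 0 0 0.2 0; 0.002 0 0 0 0 0.5 0; 0.004 -0.0003 0 0 0 0.9 0; 0.006 -0.0005 0 0 0 1.5 0; 0.010 -0.0007 0 0 0 2.4 0; 0.013 -0.0008 0 0 0 3.2 0; 0.016 -0.0009 0 0 0 4 0; 0.019 -0.001 0 0 0 4.8 0; 0.023 -0.001 0 0 0 5.6 0; 0.026 -0.0009 0 0 0 6.5 0; 0.029 -0.0008 0 0 0 7.3 0; 0.033 -0.0007 0 0 0 8.1 0; 0.036 -0.0005 0 0 0 8.9 0; 0.039 -0.0003 0 0 0 9.7 0; 0.043 0 0 0 0 10.6 0; 0.046 0.0003 0 0 0 11.4 0; 0.049 0.0007 0 0 0 12.2 0; 0.052 0.0011 0 0 0 13 0; 0.056 0.0016 0 0 0 13.8 0; 0.059 0.002 0 0 0 14.6 0"}}

```text
time: 6.5
ee_pos: [0.4832, 0.1488, 0.2323]
orientation: [-87.2, 88.9, -172.7]
wrist_force: [-2.4, -0.6, 11.0]
width: 0.0004
```

```bash
python3 - <<'E'
from h import *
from rig import env
import cv2
p0,r0=load(); commit(p0,r0,np.array([.059,.002,0,0,0,14.6])); p0,r0=load(); print(p0,env.get_state()["ee_pos"],env.get_state()["wrist_force"])
im=env.grab_frame("scene")["pixels"]; cv2.imwrite("pics/s2.png",cv2.resize(im[90:340,260:480],None,fx=2.4,fy=2.4,interpolation=2))
for row in rows([pose(t,0,-1) for t in np.linspace(.2555,.5555,21)[1:]],p0,r0,0): print("%.3f %.4f %.4f %.1f %.1f %.1f 0"%tuple(row[:6]))
E
```

```text
[0.48228277 0.14822773 0.23081839] [0.48316126 0.14878588 0.23234162] [-2.43699468 -0.60559758 11.04869337]
0.003 -0.0001 0.0000 0.0 -0.1 0.9 0
0.007 -0.0004 0.0001 0.0 -0.1 1.8 0
0.010 -0.0006 0.0001 0.0 -0.1 2.6 0
0.014 -0.0007 0.0001 0.0 -0.1 3.5 0
0.017 -0.0008 0.0001 0.0 -0.1 4.3 0
0.021 -0.0008 0.0001 0.0 -0.1 5.2 0
0.024 -0.0008 0.0001 0.0 -0.1 6.1 0
0.028 -0.0007 0.0001 0.0 -0.1 6.9 0
0.031 -0.0006 0.0001 0.0 -0.1 7.8 0
0.035 -0.0004 0.0001 0.0 -0.1 8.6 0
0.038 -0.0002 0.0001 0.0 -0.1 9.5 0
0.042 0.0001 0.0001 0.0 -0.1 10.4 0
0.045 0.0005 0.0001 -0.0 -0.1 11.2 0
0.048 0.0009 0.0001 -0.0 -0.1 12.1 0
0.052 0.0013 0.0001 -0.0 -0.1 12.9 0
0.055 0.0018 0.0001 -0.0 -0.1 13.8 0
0.059 0.0023 0.0001 -0.0 -0.1 14.7 0
0.062 0.0029 0.0001 -0.0 -0.1 15.5 0
0.066 0.0036 0.0001 -0.0 -0.1 16.4 0
0.069 0.0043 0.0001 -0.0 -0.1 17.2 0
```

View pics/s2.png

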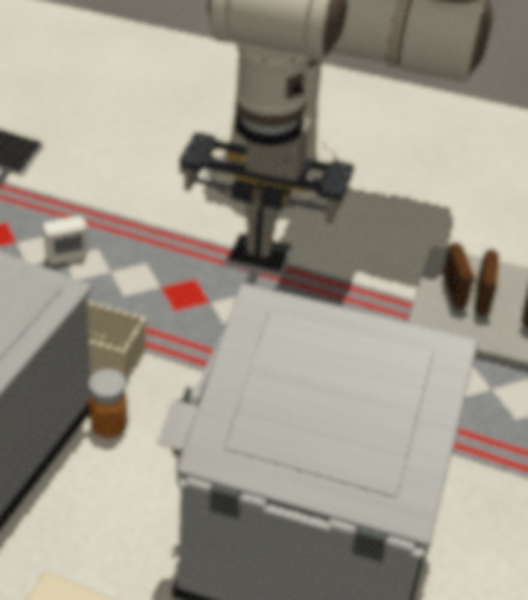

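The lid is rising, with its front edge now at about (245,288)–(475,345). The fingertips are centred on the pad at (260,250), and the force is a steady 11 N. I'll continue along the arc.

Emit:
{"fn": "step_arm", "kwargs": {"motion": "0.003 -0.0001 0 0 0 0.9 0; 0.007 -0.0004 0 0 0 1.8 0; 0.010 -0.0006 0 0 0 2.6 0; 0.014 -0.0007 0 0 0 3.5 0; 0.017 -0.0008 0 0 0 4.3 0; 0.021 -0.0008 0 0 0 5.2 0; 0.024 -0.0008 0 0 0 6.1 0; 0.028 -0.0007 0 0 0 6.9 0; 0.031 -0.0006 0 0 0 7.8 0; 0.035 -0.0004 0 0 0 8.6 0; 0.038 -0.0002 0 0 0 9.5 0; 0.042 0.0001 0 0 0 10.4 0; 0.045 0.0005 0 0 0 11.2 0; 0.048 0.0009 0 0 0 12.1 0; 0.052 0.0013 0 0 0 12.9 0; 0.055 0.0018 0 0 0 13.8 0; 0.059 0.0023 0 0 0 14.7 0; 0.062 0.003 0 0 0 15.5 0; 0.065 0.0036 0 0 0 16.4 0; 0.067 0.004 0 0 0 16.8 0"}}

```text
time: 8.55
ee_pos: [0.4854, 0.149, 0.1643]
orientation: [89.8, 74.4, 4.3]
wrist_force: [-2.5, 0.1, 6.4]
width: 0.0005
```

```bash
python3 - <<'E'
from h import *
from rig import env
import cv2
p0,r0=load(); commit(p0,r0,np.array([.067,.004,0,0,0,16.8])); p0,r0=load(); print(p0,env.get_state()["ee_pos"],env.get_state()["wrist_force"])
im=env.grab_frame("scene")["pixels"]; cv2.imwrite("pics/s3.png",cv2.resize(im[90:340,260:480],None,fx=2.4,fy=2.4,interpolation=2))
ts=np.r_[np.arange(.555,.66,.0125),.668,.674,.68,.685,.69]
for t,row in zip(ts,rows([pose(t,0,-1) for t in ts],p0,r0,0)): print("%.3f:"%t,"%.4f %.4f %.4f %.1f %.1f %.1f 0"%tuple(row[:6]))
E
```

```text
[0.48457616 0.14847482 0.16373874] [0.48542993 0.14897537 0.16432534] [-2.47393316  0.12101898  6.37364191]
0.555: 0.0018 -0.0003 0.0001 -0.0 -0.1 0.4 0
0.568: 0.0046 -0.0005 0.0001 -0.0 -0.1 1.1 0
0.580: 0.0075 -0.0007 0.0001 -0.0 -0.1 1.8 0
0.592: 0.0104 -0.0009 0.0001 -0.0 -0.1 2.5 0
0.605: 0.0133 -0.0010 0.0001 -0.0 -0.1 3.3 0
0.617: 0.0162 -0.0010 0.0001 -0.0 -0.1 4.0 0
0.630: 0.0191 -0.0011 0.0001 -0.0 -0.1 4.7 0
0.642: 0.0220 -0.0011 0.0001 -0.0 -0.1 5.4 0
0.655: 0.0248 -0.0011 0.0001 -0.0 -0.1 6.1 0
0.668: 0.0278 -0.0010 0.0001 -0.0 -0.1 6.9 0
0.674: 0.0292 -0.0010 0.0001 -0.0 -0.1 7.2 0
0.680: 0.0306 -0.0009 0.0001 -0.0 -0.1 7.6 0
0.685: 0.0318 -0.0009 0.0001 -0.0 -0.1 7.8 0
0.690: 0.0329 -0.0008 0.0001 -0.0 -0.1 8.1 0
```

View pics/s3.png

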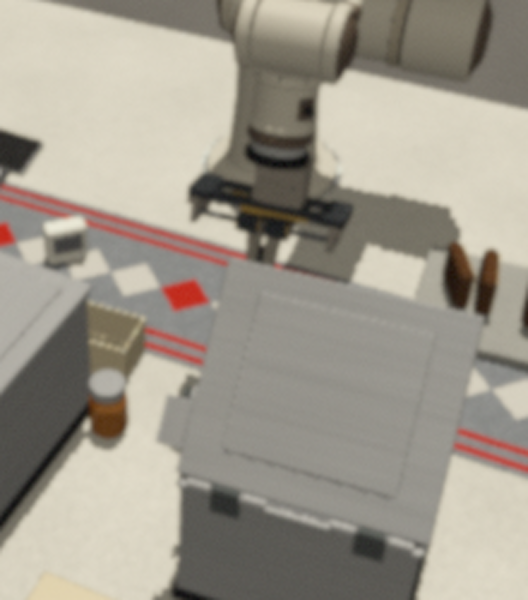

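The lid is well up, with its front edge at about (230,262)–(480,318), and well clear of the gripper body. The force has dropped to about 7 N. I'll ease onto the stop.

Emit:
{"fn": "step_arm", "kwargs": {"motion": "0.002 -0.0003 0 0 0 0.5 0; 0.0045 -0.0005 0 0 0 1.1 0; 0.0075 -0.0007 0 0 0 1.8 0; 0.0104 -0.0009 0 0 0 2.5 0; 0.013 -0.001 0 0 0 3.3 0; 0.0155 -0.001 0 0 0 3.9 0; 0.018 -0.001 0 0 0 4.5 0; 0.020 -0.001 0 0 0 5 0; 0.022 -0.001 0 0 0 5.4 0; 0.0235 -0.001 0 0 0 5.8 0; 0.025 -0.001 0 0 0 6.1 0; 0.026 -0.001 0 0 0 6.4 0; 0.027 -0.001 0 0 0 6.6 0; 0.028 -0.001 0 0 0 6.8 0; 0.028 -0.001 0 0 0 6.8 0; 0.028 -0.001 0 0 0 6.8 0"}}

```text
time: 10.2
ee_pos: [0.4914, 0.1495, 0.1402]
orientation: [89.7, 67.7, 4.3]
wrist_force: [-31.7, -4.6, 39.5]
width: 0.0003
```

The lever is on its stop (TCP z 0.140, tool pitch matching 0.38 rad), but the force is about 50 N. I'll ease it off a little so it stays firm but gentle.

Emit:
{"fn": "step_arm", "kwargs": {"motion": "-0.0005 -0.0003 0 0 0 0 0; -0.001 -0.0006 0 0 0 0 0; -0.001 -0.0006 0 0 0 0 0; -0.001 -0.0006 0 0 0 0 0"}}

```text
time: 10.6
ee_pos: [0.4913, 0.1494, 0.1402]
orientation: [89.8, 67.6, 4.3]
wrist_force: [-20.1, -2.9, 27.6]
width: 0.0004
```

Emit:
{"fn": "step_arm", "kwargs": {"motion": "-0.0003 -0.0003 0 0 0 0 0; -0.0005 -0.0005 0 0 0 0 0; -0.0005 -0.0005 0 0 0 0 0; -0.0005 -0.0005 0 0 0 0 0"}}

```text
time: 11.0
ee_pos: [0.4912, 0.1494, 0.1403]
orientation: [89.8, 67.5, 4.4]
wrist_force: [-13.1, -2.1, 21.4]
width: 0.0003
```

```bash
python3 - <<'E'
from h import *
from rig import env
import cv2
for n in("scene","top"):
    im=env.grab_frame(n)["pixels"]; cv2.imwrite(f"pics/{n}9.png",im)
    if n=="scene":cv2.imwrite("pics/s9.png",cv2.resize(im[60:340,240:500],None,fx=2.1,fy=2.1,interpolation=2))
# expected lid front edge centre
a=.66*1.45; hinge=np.array([.7997,.3108,.202]); P=hinge-.221*np.cos(a)*xb+(.221*np.sin(a)+.006)*zb
print(P,proj("scene",P))
for e in(-.126,.126): print((proj("scene",P+e*yb)-[240,60])*2.1)
s=env.get_state(); print(s["time"],s["ee_pos"],s["wrist_force"],s["orientation"]); print("pose .66",pose(.66,0,-1)[0])
E
```

```text
[0.67280192 0.3008129  0.38866028] [404.76383921 207.1323271 ]
[234.45401558 282.78581064]
[464.99690012 336.91753887]
11.1 [0.49123064 0.14942946 0.14031603] [-13.31442109  -0.92202076  20.27567094] [89.80777948 67.52137311  4.36172577]
pose .66 [0.49043655 0.1488228  0.13839025]
```

View pics/s9.png

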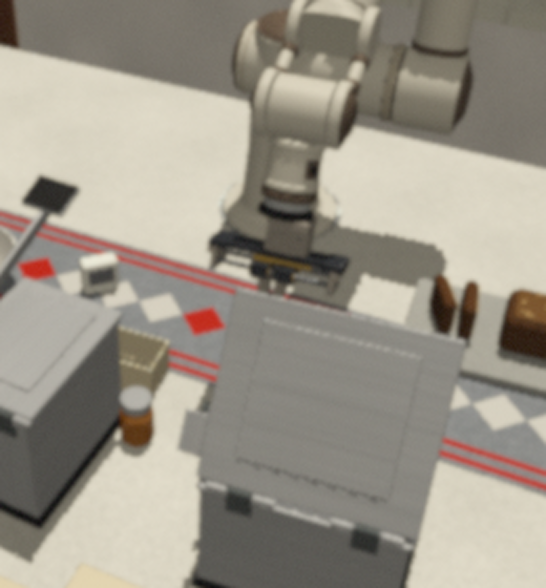

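View pics/top9.png

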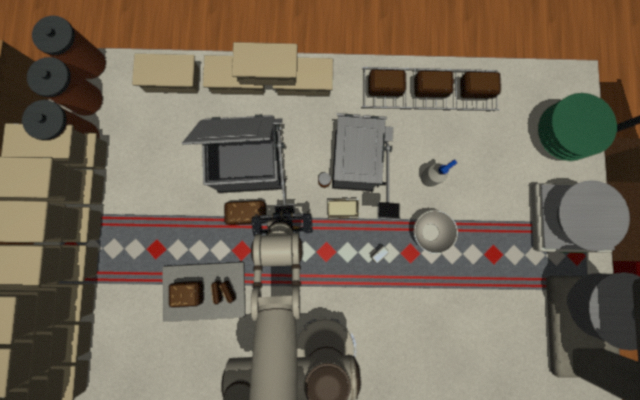

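The lid is fully up. Its edge is at (237,290)–(467,340), against about (234,283)–(465,337) predicted for the stop. The bystanders are where they were and the narrow bin is shut. I'll hand in.

```bash
python3 - <<'E'
from rig import env
print(env.sign_off()); s=env.get_state(); print(s["time"],s["ee_pos"],s["wrist_force"])
E
```

```text
the job is handed in; nothing more can be done
None
the job is handed in; nothing more can be done
```

The wide bin is open: I pressed its lever pad down with the closed fingertips, following the lever's arc for about 5 s. I handed in at 11.1 s while still holding it on its stop.

**Lever on its stop:** The fingertip height was 0.140 m and the tool tilt about 22.5° (0.39 rad), both matching the lever fully down. The force rose sharply at the stop, to about 50 N through the fingertips. I eased off, and the position didn't change. The final hold was about 24 N.

**Lid:** In the scene picture, its front edge was within about 3 px (unscaled) of where I predicted it for fully open. The small difference is within my estimate of the hinge position. The gripper stayed clear of the lid.

**Everything else:** In the last pictures the narrow bin was shut and the loaf, tin, jar, timer, bowl and spray showed no visible change. I checked these by eye rather than measuring each one.

I could not read the state after hand-in, so the final second of holding is unchecked.

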